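# Fetch the clay beaker from behind the row and restore the shelf bay

## Robot

A 7-joint arm with a two-finger parallel gripper is mounted at the origin on the work surface. World frame = base frame: x ahead of the robot, y to its left, z up, the work surface at z = 0. Lengths are in m, angles in rad, forces in N, time in s.
With the tool pointing down it reaches from about 0.4 to 0.85 m from the base axis. Payload 10.4 kg.
Tool frame: the origin (TCP) lies between the finger pads; the fingertips stand 22 mm ahead of it and the grasp point (between the pads) lies 3 mm ahead of it; z points along the fingers, y is the line along which they close (so a half turn about z gives the same grasp; the last joint's range is limited). The gripper opens to 85 mm and grips with 20 to 120 N. Pads are 22 mm wide; open, the fingers measure 114 mm over their backs; the gripper's body (76 mm by 85 mm) begins 54 mm behind the grasp point. The pads swing forward as they close: fully open they stand 13 mm farther back than shut.
Start: joints at [1.292, 0.332, -0.065, 1.46, 0.022, 1.35, -0.088], TCP at [0.158, -0.605, 0.253] pointing down, gripper open.
Joint ranges: [-2.6, 2.6], [-0.5, 2.12], [-1.47, 1.34], [0.16, 2.42], [-1.27, 4.41], [0.06, 2.06], [-2.6, 2.6]. Speed limits (rad/s): [2.22, 2.22, 2.79, 2.79, 3.14, 3.14, 3.14].

## Interface

Orientations are given as a unit quaternion [x, y, z, w].
In Python, from workcell import manip, camera, ticket, boxes_of, outline_of gives the robot as it stands.
- The arm moves only by the tool carry_out, never from a script. Its argument "deltas" is a list of rows, each a list of 5 numbers: the shift along the tool's x, y, z as a fraction of full scale, then the turn about the tool's z as a fraction of full scale, then the opening, from -1 (shut) to 1 (fully open), so that 0 is half open. In form: [[tx, ty, tz, spin, gripper], ...]. A call has 1 to 20 rows; each row is the pose to reach, as a shift and turn from the pose commanded when the call began, along the tool's axes at that moment; what a row does not reach only later rows make up. Full scale, the value 1, is 150 mm for a shift and 30 degrees for a turn. A row lasts 1/8 s, in which the tool goes at most 62.5 mm and 10.7 degrees, less where a joint would pass 70% of its speed; a pose out of reach is approached as far as the arm can. A call with a number of a shift or a turn outside -1 to 1 is refused whole. A call with a gripper value outside its range is refused whole. The fingers move at their own pace and stop on an object; "force" is the grip in N (left out, the last holds). Time passes only in rows, so rows that repeat a pose let the fingers close. It gives the time, the measured TCP pose, the force, the opening and the grip force at its end, in the units of the state.
- manip.get_obs(): the state, without advancing time (a new reading comes with each control period).
- camera(name): name is "scene" or "top"; returns a dict with "img" (400x640x3 uint8, red, green, blue), "depth" (400x640 float32, m along the optical axis (not along the pixel's ray), 0 where there is no reading), "vertical_fov" (degrees; the focal length in pixels is half the picture's height over the tangent of half this angle, whatever the lens; pixels are square), "cx", "cy" (the principal point, pixels), "R" (3x3) and "t" (3): a world point X has camera coordinates R X + t. Camera axes: x right, y down, z forward; pixel columns grow to the right and rows downward; lengths in m; the calibration is good to about 2 mm. A picture is of the moment at which its call begins.
- ticket.hand_in(): hands the job in; it is judged then, once.
Trained networks look in a picture, given as the dict that the camera call returned (one of the last four; its "shot" number tells which), for a name from the list of things; names that differ only in an ending like _2 or _b are one class to them, and where a whole thing is asked for, a point or a joint stands for the part that bears it (a point fixed in the world has none). Each returns a list of dicts, best first, with "conf" (0 to 1); they miss things now and then, are a little off and sometimes report something else, mostly with a low value. They report only what shows in the picture. A call takes as long as a camera call.
- boxes_of(query, picture): "position" ([x, y, z] in m, in world coordinates, good to about 4 mm: the middle of the surface that is visible of it).
- outline_of(query, picture): "region" (400x640 bool, what is visible of it).
The state is a dict: "clock": time; "joint_pos": joint angles; "joint_velocities": joint speeds; "tau": joint torques, N m; "position": TCP position; "ee_rot": TCP orientation; "ft_force": force on the tool from outside, world axes, zero at the start; "torque": the same for the moment, N m; "grip_width": opening from 0.0 (shut) to 1.0 (fully open); "grasp_force": force on a finger pad.
Only numpy, scipy, OpenCV 4.12 (cv2) and the standard library are available. Lean on these libraries where they do the work, as an engineer would, in place of code of your own. Each camera call takes 0.05 s, during which the arm holds its last target. There are 200 camera calls.

## Task

First clear the blue vase, the brass canister and the dark wooden jar out of the shelf bay and stand all three on the blue foam sheet; then lift only the upper, clay beaker off the nested pair behind them and stand it upright on the white disc in the middle of the green cushion. When it is there, put the vase, the canister and the jar each back exactly where it stood at the start. Leave the grey beaker, the little crate and the brush where they are, and do not tip anything over.

Things in the scene. Friction and masses are not known exactly. Their poses are not given: they have to be found in the camera images.
- blue_vase_mid (a point): Glazed blue vase, 110 mm tall, round and upright; the point is on its axis half-way up, 55 mm above its underside. 54 mm in diameter from 35 to 92 mm above its underside, foot 42 mm, narrow neck above 92 mm. About 0.3 kg.
- brass_canister_mid (a point): Brass canister with a small knob, 110 mm tall, round and upright; the point is on its axis half-way up, 55 mm above its underside. 48 mm in diameter from the underside up to 98 mm; knob 16 mm in diameter above 101 mm. About 0.4 kg.
- wood_jar_mid (a point): Turned dark wooden jar, 110 mm tall, round and upright; the point is on its axis half-way up, 55 mm above its underside. 51 mm in diameter from 12 to 96 mm above its underside, tapering above. About 0.25 kg.
- clay_beaker_mid (a point): Upper beaker of the nested pair: red-brown clay, open, round, 85 mm tall, diameter 36 mm at the foot to 65 mm at the rim, wall 3 mm, foot 32 mm thick, 0.16 kg. Point: on its axis half-way up, 42.5 mm below the rim. It sits loosely (2 mm play) in the grey beaker; its top 32 mm stand out above the grey rim: grip it there from outside, fingertips above the grey rim, and lift straight up.
- grey_beaker_mid (a point): The lower beaker, grey: 85 mm tall, round, foot 36 mm, with a rim flange 78 mm in diameter and 4 mm high that shows as a ring round the clay beaker; stands on the deck of the bay and stays there. The point is on its axis half-way up, 42.5 mm above its underside.
- bay: Open shelf bay, fixed: white deck 210 (x) by 270 mm (y), top 25 mm above the table. Origin: centre of its underside. Upright clear panel along y at x = +100 mm, top 103 mm above the deck, between white stub posts 105 mm high. The beakers stand before it, two tall pieces flank them (about 36 mm towards -x, 64 mm to either side), the third stands 102 mm before them in -x; which is where varies.
- foam: Blue foam sheet lying fixed on the table, 200 by 200 mm, 10 mm thick, firm: the side area. Origin at the centre of its underside, x and y along its edges.
- cushion_mark (a point): Centre of the white disc (72 mm in diameter) on the top face of the green examination cushion; the cushion is firm and fixed, 150 by 150 mm, 14 mm thick, and the point is on its top face.
- crate_mid (a point): Bystander: little open wooden crate filled with white padding, 70 by 110 by 50 mm, loose; the point is its centre.
- brush: Bystander: flat hand brush, 200 mm long, 42 mm wide, 20 mm high, lying loose on the table beyond the work; origin at its middle, on the table, x axis along it towards the bristles.

How it is judged:
By the outcome, as a careful person would: the job done as asked, in the order asked, and still so for the second after the job is handed in, with the robot touching nothing.
It also fails if it takes over 144 s, if anything falls off the work surface, if the arm or the gripper's body presses on something with over 40 N, if the wrist force passes 120 N, or if a joint passes its speed limit or range.

## Working session

There is one attempt and no reset: what is moved stays moved. The work goes in short steps, Python scripts to look and compute and a tool call to move; the robot and the scene stay as the last step left them, time stands still between calls to the robot, and variables do not carry over. Pictures are saved under pics/ and viewed, at most 14 in all, crops included, and the job is handed in when it is done.

Besides the shell and the picture viewer there is one more tool, called in YAML: its name, and indented under it one key for each argument. carry_out: Moves the arm, as the interface text tells. Its arguments: {"type":"object","properties":{"deltas":{"type":"array","items":{"type":"array","items":{"type":"number"}}},"force":{"type":"number"}},"required":["deltas"]}

```bash
mkdir -p pics; ls; cat > h.py <<'E'
import numpy as np, cv2
from workcell import manip, camera, ticket, boxes_of, outline_of
from scipy.spatial.transform import Rotation as Ro
def cloud(p):
    d=p["depth"];h,w=d.shape;f=h/2/np.tan(np.radians(p["vertical_fov"])/2)
    v,u=np.mgrid[:h,:w]
    c=np.stack([(u-p["cx"])/f*d,(v-p["cy"])/f*d,d],-1)
    return (c-p["t"])@p["R"]
def save(p,n,crop=None):
    im=p["img"][...,::-1]
    if crop: r0,r1,c0,c1=crop; im=cv2.resize(im[r0:r1,c0:c1],None,fx=2,fy=2)
    cv2.imwrite("pics/"+n+".png",im)
E
python3 - <<'E'
from h import *
o=manip.get_obs();print({k:np.round(v,3).tolist() for k,v in o.items()})
print(Ro.from_quat(o["ee_rot"]).as_matrix().round(3))
for n in("top","scene"):
    p=camera(n);save(p,n+"0");X=cloud(p);print(n,p["t"],(-p["R"].T@p["t"]).round(3))
    for q in["blue_vase_mid","brass_canister_mid","wood_jar_mid","clay_beaker_mid","grey_beaker_mid","bay","foam","cushion_mark","crate_mid","brush"]:
        r=boxes_of(q,p);print(q,[(round(a["conf"],2),np.round(a["position"],3).tolist()) for a in r[:2]])
        r=outline_of(q,p)
        if r:
            m=r[0]["region"]&(p["depth"]>0);P=X[m]
            if len(P):
                vv,uu=np.nonzero(m)
                print("   px",int(uu.mean()),int(vv.mean()),m.sum(),"lo",np.percentile(P,3,0).round(3),"hi",np.percentile(P,97,0).round(3))
E
```

```text
pics
{'clock': 0.0, 'joint_pos': [1.292, 0.333, -0.065, 1.461, 0.022, 1.35, -0.089], 'joint_velocities': [-0.002, -0.001, 0.0, 0.001, -0.0, 0.002, -0.001], 'tau': [-0.001, -62.547, 0.049, -39.161, 0.016, 0.01, -0.0], 'position': [0.158, -0.604, 0.253], 'ee_rot': [0.992, 0.128, -0.0, -0.001], 'ft_force': [-0.715, -0.107, 0.125], 'torque': [-0.081, 0.033, -0.013], 'grasp_force': 0.0, 'grip_width': 1.0}
[[ 0.967  0.253 -0.   ]
 [ 0.253 -0.967  0.001]
 [-0.    -0.001 -1.   ]]
top [-0.12103981  0.5850814   0.91245407] [ 0.395 -0.041  1.016]
blue_vase_mid [(0.78, [0.543, -0.335, 0.121])]
   px 449 244 572 lo [ 0.519 -0.364  0.05 ] hi [ 0.565 -0.32   0.139]
brass_canister_mid [(0.95, [0.554, -0.211, 0.12])]
   px 399 228 478 lo [ 0.538 -0.253  0.026] hi [ 0.583 -0.195  0.137]
wood_jar_mid [(0.76, [0.485, -0.269, 0.121])]
   px 419 261 493 lo [ 0.465 -0.299  0.05 ] hi [ 0.508 -0.254  0.137]
clay_beaker_mid [(0.57, [0.592, -0.292, 0.115])]
   px 434 220 582 lo [ 0.562 -0.315  0.088] hi [ 0.617 -0.26   0.144]
grey_beaker_mid [(0.78, [0.572, -0.267, 0.112])]
   px 422 222 217 lo [ 0.553 -0.3   
[... 1163 characters left out ...]
3, [0.604, -0.312, 0.108])]
   px 226 268 336 lo [ 0.569 -0.326  0.075] hi [ 0.639 -0.254  0.128]
bay [(0.82, [0.637, -0.343, 0.044]), (0.53, [0.543, 0.273, 0.009])]
   px 216 288 7954 lo [ 0.443 -0.436  0.003] hi [ 0.658 -0.175  0.129]
foam [(0.71, [0.543, 0.268, 0.013]), (0.4, [0.563, -0.353, 0.112])]
   px 386 161 3605 lo [0.445 0.175 0.004] hi [0.636 0.366 0.013]
cushion_mark [(0.68, [0.534, -0.002, 0.016])]
   px 311 205 2731 lo [ 0.449 -0.076  0.007] hi [0.605 0.076 0.017]
crate_mid [(0.57, [0.759, 0.118, 0.037])]
   px 414 226 1690 lo [0.722 0.07  0.005] hi [0.789 0.178 0.051]
brush [(0.64, [0.731, -0.112, 0.015])]
   px 336 281 1338 lo [ 0.647 -0.131 -0.001] hi [ 0.837 -0.089  0.021]
```

```bash
cat >> h.py <<'E'
from scipy.optimize import least_squares
def fit(P,rad,x0):
    "centre of an upright round body: rad(z) radius; robust"
    g=lambda c:np.hypot(P[:,0]-c[0],P[:,1]-c[1])-rad(P[:,2])
    s=least_squares(g,x0,loss="soft_l1",f_scale=.0015)
    return s.x, np.median(np.abs(s.fun))
E
cat > fit1.py <<'E'
from h import *
ps=[camera("top"),camera("scene")]
S={"blue_vase_mid":(.027,.037,.09,[.545,-.345]),"brass_canister_mid":(.024,.005,.096,[.562,-.22]),"wood_jar_mid":(.0255,.014,.094,[.49,-.283])}
for q,(r,a,b,x0) in S.items():
    for ii in ([0],[1],[0,1]):
        L=[]
        for i in ii:
            o=outline_of(q,ps[i])
            if not o: print(q,i,"none");continue
            m=cv2.erode(o[0]["region"].astype(np.uint8),np.ones((3,3)))>0
            P=cloud(ps[i])[m];P=P[(P[:,2]>.025+a)&(P[:,2]<.025+b)&(np.hypot(P[:,0]-x0[0],P[:,1]-x0[1])<.05)];L.append(P)
        P=np.vstack(L);c,e=fit(P,lambda z:r,x0);print(q,ii,len(P),c.round(4),e.round(4))
# clay, rim
for i in (0,1):
    o=outline_of("clay_beaker_mid",ps[i])[0]["region"];X=cloud(ps[i])
    P=X[o];zt=np.percentile(P[:,2],98);R=P[P[:,2]>zt-.006];print("clay rim",zt.round(4),cv2.minEnclosingCircle((R[:,:2]*1e3).astype(np.float32)),R[:,:2].min(0).round(3),R[:,:2].max(0).round(3))
    Q=P[(P[:,2]<zt-.004)&(P[:,2]>zt-.03)]
    # outer wall, conical
    c,e=fit(Q[np.hypot(Q[:,0]-.593,Q[:,1]+.288)>.026],lambda z:.0325-(zt-z)*(.0145/.085),[.593,-.288]);print(" wall",c.round(4),e.round(4))
    # disc: white on cushion
    o=outline_of("cushion_mark",ps[i])[0]["region"];im=ps[i]["img"].astype(int)
    m=(o>0)&(im.min(-1)>140)&(X[...,2]>0.003);vv,uu=np.nonzero(m);P=X[m];print("disc",m.sum(),((P.min(0)+P.max(0))/2).round(4),np.median(P,0).round(4),(P.max(0)-P.min(0)).round(3))
    o=outline_of("foam",ps[i])[0]["region"];P=X[o];print("foam",cv2.minAreaRect((P[:,:2]*1e3).astype(np.float32)))
    o=outline_of("bay",ps[i])[0]["region"];P=X[o];P=P[(P[:,2]<.032)&(P[:,2]>.018)];print("bay",cv2.minAreaRect((P[:,:2]*1e3).astype(np.float32)))
E
python3 fit1.py
```

```text
blue_vase_mid [0] 95 [ 0.5453 -0.3468] 0.0003
blue_vase_mid [1] 378 [ 0.5448 -0.3477] 0.0005
blue_vase_mid [0, 1] 473 [ 0.5448 -0.3474] 0.0005
brass_canister_mid [0] 91 [ 0.5614 -0.2189] 0.0003
brass_canister_mid [1] 366 [ 0.5607 -0.2198] 0.0006
brass_canister_mid [0, 1] 457 [ 0.5608 -0.2196] 0.0006
wood_jar_mid [0] 96 [ 0.4881 -0.2793] 0.0002
wood_jar_mid [1] 310 [ 0.4875 -0.2801] 0.0007
wood_jar_mid [0, 1] 406 [ 0.4876 -0.2797] 0.0006
clay rim 0.145 ((503.57958984375, -176.0827178955078), 173.26690673828125) [ 0.395 -0.319] [ 0.621 -0.041]
 wall [ 0.5905 -0.2858] 0.0006
disc 537 [4.765e-01 2.000e-04 5.126e-01] [0.5227 0.0054 0.0155] [0.163 0.082 1.006]
foam ((526.4641723632812, 162.75253295898438), (435.23211669921875, 212.85739135742188), 83.26068115234375)
bay ((541.7012939453125, -295.7745361328125), (270.3331298828125, 207.9502716064453), 83.718994140625)
clay rim 0.1435 ((840.4969482421875, -406.064453125), 308.64703369140625) [ 0.557 -0.533] [ 1.122 -0.258]
 wall [ 0.592  -0.2891] 0.0011
disc 455 [ 0.8036 -0.2467  0.4438] [0.5235 0.0049 0.014 ] [0.637 0.572 0.873]
foam ((739.7498779296875, -101.906494140625), (266.6240234375, 1120.7373046875), 28.177593231201172)
bay ((542.91845703125, -298.00531005859375), (269.24017333984375, 213.53085327148438), 83.72552490234375)
```

View pics/top0.png

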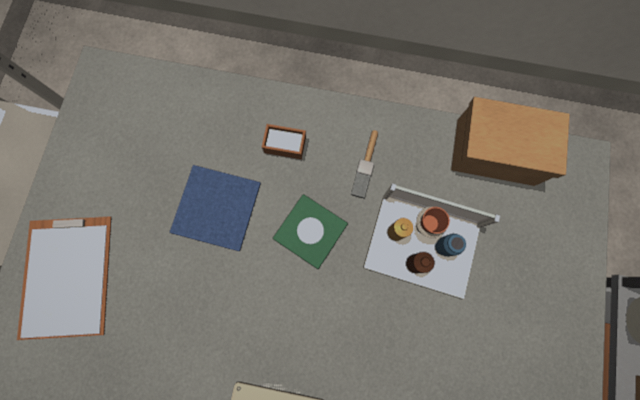

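View pics/scene0.png

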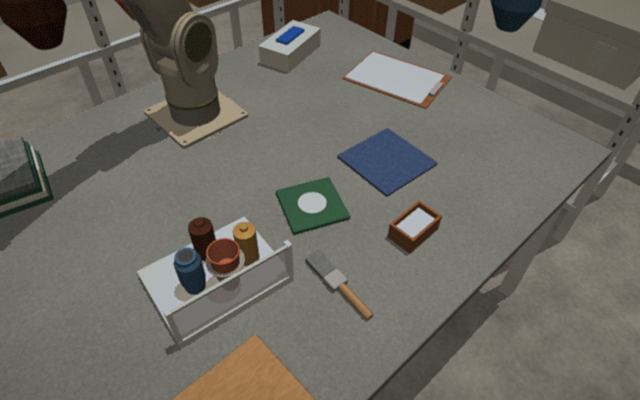

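The top view shows the brass canister at px (402,229), vase (452,245), jar (421,263) and the nested beakers at (434,221). The foam is at (215,207) and the disc at (310,231). The scene view agrees, with the panel behind the beakers and all three pieces in front of it. I'll take the jar first.

carry_out:
  deltas:
    - [0.3,-0.17,0,0,0.65]
    - [0.6,-0.34,0,0,0.65]
    - [0.9,-0.51,0,0,0.65]
  force: 40

```text
clock: 3.58
position: [0.2705, -0.4953, 0.2535]
ee_rot: [0.992, 0.127, 0.0, 0.0]
ft_force: [1.3, 0.6, -0.4]
grip_width: 0.829
grasp_force: 0.0
```

carry_out:
  deltas:
    - [0.3,-0.17,0,0,0.65]
    - [0.6,-0.34,0,0,0.65]
    - [0.9,-0.51,0,0,0.65]

```text
clock: 3.95
position: [0.3817, -0.3871, 0.2536]
ee_rot: [0.992, 0.128, 0.0, 0.0]
ft_force: [-0.1, -0.1, -0.5]
grip_width: 0.825
grasp_force: 0.0
```

```bash
cat >> h.py <<'E'
def go(*targets):
    "print tool-frame fractions from the present pose to each world target"
    o=manip.get_obs();M=Ro.from_quat(o["ee_rot"]).as_matrix()
    print("t",round(float(o["clock"]),2),"pos",o["position"].round(4) if hasattr(o["position"],"round") else o["position"],"yaw",np.degrees(np.arctan2(M[1,0],M[0,0])).round(2),"w",np.round(o["grip_width"],3),"gf",np.round(o["grasp_force"],1),"F",np.round(o["ft_force"],1))
    for t in targets: print(t,((np.array(t)-o["position"])@M/.15).round(3))
E
python3 - <<'E'
from h import *
go([.4876,-.2797,.254],[.4876,-.2797,.2])
p=camera("top");X=cloud(p);ok=p["depth"]>0
o=outline_of("foam",p)[0]["region"]&ok;P=X[o];P=P[P[:,2]<.03];print("foam",cv2.minAreaRect((P[:,:2]*1e3).astype(np.float32)),np.median(P,0))
for n in("top","scene"):
    p=camera(n);X=cloud(p);ok=p["depth"]>0
    o=outline_of("cushion_mark",p)[0]["region"]&ok;im=p["img"].astype(int);m=o&(im.min(-1)>110);P=X[m]
    print(m.sum(),P.mean(0),cv2.minEnclosingCircle((P[:,:2]*1e3).astype(np.float32)))
E
```

```text
t 3.95 pos [ 0.3817 -0.3871  0.2536] yaw 14.65 w 0.825 gf 0.0 F [-0.1 -0.1 -0.5]
[0.4876, -0.2797, 0.254] [ 0.864 -0.514 -0.003]
[0.4876, -0.2797, 0.2] [ 0.864 -0.514  0.357]
foam ((540.5161743164062, 278.06884765625), (206.01918029785156, 204.1853790283203), 86.28903198242188) [0.53546397 0.27426383 0.01109533]
600 [0.524552   0.00693772 0.0149361 ] ((549.054931640625, 13.461048126220703), 83.66210174560547)
492 [0.52312736 0.00524213 0.01428675] ((522.1519165039062, 5.814077854156494), 38.31871032714844)
```

carry_out:
  deltas:
    - [0.3,-0.17,0,-0.3,0.65]
    - [0.6,-0.34,0,-0.6,0.65]
    - [0.864,-0.514,0,-0.9,0.65]
    - [0.864,-0.514,0.2,-1,0.65]
    - [0.864,-0.514,0.35,-1,0.65]
    - [0.864,-0.514,0.35,-1,0.65]
    - [0.864,-0.514,0.35,-1,0.65]

```text
clock: 5.12
position: [0.4865, -0.282, 0.2018]
ee_rot: [0.925, 0.379, 0.0, 0.001]
ft_force: [0.3, 0.6, 0.0]
grip_width: 0.825
grasp_force: 0.0
```

```bash
python3 - <<'E'
from h import *
go([.4876,-.2797,.104])
p=camera("scene");save(p,"a1",(150,350,100,400))
E
```

```text
t 5.12 pos [ 0.4865 -0.282   0.2018] yaw 44.56 w 0.825 gf 0.0 F [0.3 0.6 0. ]
[0.4876, -0.2797, 0.104] [ 0.016 -0.007  0.652]
```

View pics/a1.png

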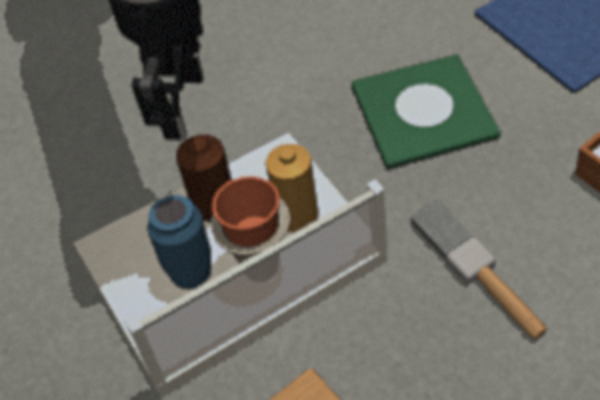

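The open gripper, at crop px (170,120), is above the jar. Next it descends and grips.

carry_out:
  deltas:
    - [0.016,-0.007,0.2,0,0.65]
    - [0.016,-0.007,0.4,0,0.65]
    - [0.016,-0.007,0.55,0,0.65]
    - [0.016,-0.007,0.652,0,0.65]
    - [0.016,-0.007,0.652,0,0.65]
    - [0.016,-0.007,0.652,0,0.65]
    - [0.016,-0.007,0.652,0,-0.3]
    - [0.016,-0.007,0.652,0,-0.3]
    - [0.016,-0.007,0.652,0,-0.3]
    - [0.016,-0.007,0.652,0,-0.3]
  force: 40

```text
clock: 6.42
position: [0.4881, -0.2789, 0.1041]
ee_rot: [0.925, 0.38, 0.001, 0.001]
ft_force: [-0.1, -0.0, 6.8]
grip_width: 0.585
grasp_force: 41.2
```

```bash
python3 - <<'E'
from h import *
go([.4876,-.2797,.25],[.49,.222,.25])
E
```

```text
t 6.42 pos [ 0.4881 -0.2789  0.1041] yaw 44.65 w 0.585 gf 41.2 F [-0.1 -0.   6.8]
[0.4876, -0.2797, 0.25] [-0.006  0.003 -0.973]
[0.49, 0.222, 0.25] [ 2.356 -2.365 -0.976]
```

carry_out:
  deltas:
    - [0,0,-0.15,0,-0.3]
    - [0,0,-0.4,0,-0.3]
    - [0,0,-0.7,0,-0.3]
    - [0,0,-0.95,0,-0.3]
    - [0,0,-0.95,0,-0.3]

```text
clock: 7.05
position: [0.4886, -0.2789, 0.2484]
ee_rot: [0.925, 0.38, 0.001, 0.002]
ft_force: [-0.4, 0.1, -3.0]
grip_width: 0.583
grasp_force: 42.8
```

carry_out:
  deltas:
    - [0.12,-0.12,0,0,-0.3]
    - [0.34,-0.34,0,0,-0.3]
    - [0.56,-0.56,0,0,-0.3]
    - [0.79,-0.79,0,0,-0.3]

```text
clock: 7.55
position: [0.4874, -0.1084, 0.2439]
ee_rot: [0.925, 0.38, -0.001, -0.001]
ft_force: [0.4, 1.3, -3.2]
grip_width: 0.578
grasp_force: 42.6
```

carry_out:
  deltas:
    - [0.26,-0.26,0,0,-0.3]
    - [0.52,-0.52,0,0,-0.3]
    - [0.79,-0.79,0,0,-0.3]

```text
clock: 7.92
position: [0.488, 0.0589, 0.244]
ee_rot: [0.925, 0.38, -0.001, -0.0]
ft_force: [1.3, -0.5, -2.1]
grip_width: 0.582
grasp_force: 42.6
```

carry_out:
  deltas:
    - [0.26,-0.26,0,0,-0.3]
    - [0.52,-0.52,0,0,-0.3]
    - [0.7,-0.7,0,0,-0.3]
    - [0.78,-0.785,0.2,0,-0.3]
    - [0.78,-0.785,0.4,0,-0.3]
    - [0.78,-0.785,0.4,0,-0.3]

```text
clock: 8.68
position: [0.4874, 0.2224, 0.1824]
ee_rot: [0.925, 0.381, -0.003, -0.0]
ft_force: [0.4, -0.3, -2.3]
grip_width: 0.584
grasp_force: 42.7
```

```bash
python3 - <<'E'
from h import *
go([.49,.222,.09],[.49,.222,.24])
p=camera("top");save(p,"b1",(120,320,120,420))
E
```

```text
t 8.68 pos [0.4874 0.2224 0.1824] yaw 44.74 w 0.584 gf 42.7 F [ 0.4 -0.3 -2.3]
[0.49, 0.222, 0.09] [0.014 0.016 0.616]
[0.49, 0.222, 0.24] [ 0.008  0.013 -0.384]
```

View pics/b1.png

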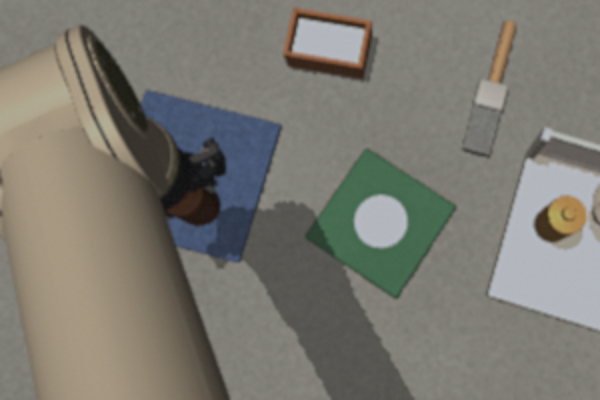

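The jar, at crop px (200,205), hangs over the foam. I'll lower it, release it and retreat.

carry_out:
  deltas:
    - [0.01,0.01,0.2,0,-0.3]
    - [0.01,0.01,0.4,0,-0.3]
    - [0.01,0.01,0.53,0,-0.3]
    - [0.01,0.01,0.58,0,-0.3]
    - [0.01,0.01,0.61,0,-0.3]
    - [0.01,0.01,0.61,0,-0.3]

```text
clock: 9.48
position: [0.4924, 0.2228, 0.0945]
ee_rot: [0.925, 0.38, 0.0, 0.0]
ft_force: [0.2, -1.1, -3.1]
grip_width: 0.584
grasp_force: 42.8
```

carry_out:
  deltas:
    - [0,0,0,0,0.65]
    - [0,0,0,0,0.65]
    - [0,0,0,0,0.65]
    - [0,0,-0.2,0,0.65]
    - [0,0,-0.5,0,0.65]
    - [0,0,-0.8,0,0.65]
    - [0,0,-1,0,0.65]
    - [0,0,-1,0,0.65]

```text
clock: 10.48
position: [0.493, 0.2233, 0.2465]
ee_rot: [0.925, 0.38, 0.002, 0.0]
ft_force: [-0.2, -0.3, -0.7]
grip_width: 0.824
grasp_force: 0.0
```

```bash
python3 - <<'E'
from h import *
go([.5448,-.3474,.24])
E
```

```text
t 10.47 pos [0.493  0.2233 0.2465] yaw 44.66 w 0.824 gf 0.0 F [-0.2 -0.3 -0.7]
[0.5448, -0.3474, 0.24] [-2.429  2.949  0.04 ]
```

carry_out:
  deltas:
    - [-0.23,0.28,0,0,0.65]
    - [-0.46,0.56,0,0,0.65]
    - [-0.69,0.84,0,0,0.65]
    - [-0.81,0.98,0,0,0.65]

```text
clock: 10.98
position: [0.5087, 0.0291, 0.243]
ee_rot: [0.926, 0.378, -0.001, 0.0]
ft_force: [1.1, 0.8, -0.5]
grip_width: 0.826
grasp_force: 0.0
```

carry_out:
  deltas:
    - [-0.23,0.28,0,0,0.65]
    - [-0.46,0.56,0,0,0.65]
    - [-0.69,0.84,0,0,0.65]
    - [-0.81,0.98,0,0,0.65]

```text
clock: 11.48
position: [0.5251, -0.1608, 0.2427]
ee_rot: [0.926, 0.378, -0.001, -0.0]
ft_force: [0.3, 0.1, 0.8]
grip_width: 0.823
grasp_force: 0.0
```

carry_out:
  deltas:
    - [-0.23,0.28,0,0,0.65]
    - [-0.46,0.56,0,0,0.65]
    - [-0.69,0.84,0,0,0.65]
    - [-0.81,0.98,0,0,0.65]
    - [-0.81,0.985,0.2,0,0.65]
    - [-0.81,0.985,0.2,0,0.65]
    - [-0.81,0.985,0.2,0,0.65]

```text
clock: 12.35
position: [0.5436, -0.3473, 0.2145]
ee_rot: [0.925, 0.38, 0.0, -0.0]
ft_force: [0.2, -1.1, 0.9]
grip_width: 0.826
grasp_force: 0.0
```

```bash
python3 - <<'E'
from h import *
go([.5448,-.3474,.104])
S={"blue_vase_mid":(.027,.037,.09,[.545,-.345],.025),"wood_jar_mid":(.0255,.014,.094,[.49,.222],.01)}
p=camera("top");q=camera("scene")
for n,(r,a,b,x0,zb) in S.items():
  for pp in(p,q):
    o=outline_of(n,pp)
    if o:
        P=cloud(pp)[o[0]["region"]];P=P[(P[:,2]>zb+a)&(P[:,2]<zb+b)&(np.hypot(P[:,0]-x0[0],P[:,1]-x0[1])<.05)]
        if len(P)>20: print(n,len(P),*fit(P,lambda z:r,x0))
E
```

```text
t 12.35 pos [ 0.5436 -0.3473  0.2145] yaw 44.7 w 0.826 gf 0.0 F [ 0.2 -1.1  0.9]
[0.5448, -0.3474, 0.104] [0.005 0.006 0.737]
blue_vase_mid 135 [ 0.54530349 -0.34674589] 0.0002741594699993896
blue_vase_mid 442 [ 0.54467247 -0.34754903] 0.0005431077134696281
wood_jar_mid 150 [0.49351522 0.22302085] 0.00022001427115690524
wood_jar_mid 428 [0.49191167 0.22178273] 0.0009236038871604547
```

carry_out:
  deltas:
    - [0.005,0.005,0.25,0,0.65]
    - [0.005,0.005,0.5,0,0.65]
    - [0.005,0.005,0.67,0,0.65]
    - [0.005,0.005,0.737,0,0.65]
    - [0.005,0.005,0.737,0,0.65]
    - [0.005,0.005,0.737,0,0.65]
    - [0.005,0.005,0.737,0,-0.3]
    - [0.005,0.005,0.737,0,-0.3]
    - [0.005,0.005,0.737,0,-0.3]
    - [0.005,0.005,0.737,0,-0.3]
  force: 40

```text
clock: 13.9
position: [0.5449, -0.3481, 0.1049]
ee_rot: [0.925, 0.38, 0.0, 0.001]
ft_force: [-1.7, 1.7, 6.8]
grip_width: 0.619
grasp_force: 41.7
```

```bash
python3 - <<'E'
from h import *
go([.5448,-.3474,.25],[.59,.222,.25])
E
```

```text
t 13.9 pos [ 0.5449 -0.3481  0.1049] yaw 44.65 w 0.619 gf 41.7 F [-1.7  1.7  6.8]
[0.5448, -0.3474, 0.25] [ 0.003 -0.002 -0.967]
[0.59, 0.222, 0.25] [ 2.885 -2.491 -0.971]
```

carry_out:
  deltas:
    - [0,0,-0.15,0,-0.3]
    - [0,0,-0.4,0,-0.3]
    - [0,0,-0.7,0,-0.3]
    - [0,0,-1,0,-0.3]
    - [0,0,-1,0,-0.3]

```text
clock: 14.52
position: [0.5458, -0.3484, 0.2578]
ee_rot: [0.925, 0.38, 0.002, 0.003]
ft_force: [0.5, -0.2, -4.8]
grip_width: 0.622
grasp_force: 43.3
```

carry_out:
  deltas:
    - [0.12,-0.1,0,0,-0.3]
    - [0.36,-0.31,0,0,-0.3]
    - [0.62,-0.54,0,0,-0.3]
    - [0.88,-0.76,0,0,-0.3]
    - [0.96,-0.83,0,0,-0.3]

```text
clock: 15.15
position: [0.559, -0.1526, 0.2524]
ee_rot: [0.924, 0.383, -0.0, -0.001]
ft_force: [0.4, -0.3, -3.0]
grip_width: 0.62
grasp_force: 43.3
```

carry_out:
  deltas:
    - [0.25,-0.21,0,0,-0.3]
    - [0.5,-0.43,0,0,-0.3]
    - [0.75,-0.65,0,0,-0.3]
    - [0.96,-0.83,0,0,-0.3]

```text
clock: 15.65
position: [0.5734, 0.0338, 0.2524]
ee_rot: [0.925, 0.38, -0.001, -0.0]
ft_force: [0.9, -0.2, -2.7]
grip_width: 0.616
grasp_force: 43.3
```

carry_out:
  deltas:
    - [0.25,-0.21,0,0,-0.3]
    - [0.5,-0.43,0,0,-0.3]
    - [0.75,-0.65,0,0,-0.3]
    - [0.9,-0.78,0,0,-0.3]
    - [0.96,-0.83,0.2,0,-0.3]
    - [0.96,-0.83,0.45,0,-0.3]
    - [0.96,-0.83,0.45,0,-0.3]
    - [0.96,-0.83,0.45,0,-0.3]

```text
clock: 16.65
position: [0.5894, 0.2214, 0.1869]
ee_rot: [0.925, 0.38, 0.0, 0.0]
ft_force: [-1.0, 0.3, -3.1]
grip_width: 0.615
grasp_force: 43.8
```

```bash
python3 - <<'E'
from h import *
go([.59,.222,.0903])
E
```

```text
t 16.65 pos [0.5894 0.2214 0.1869] yaw 44.63 w 0.615 gf 43.8 F [-1.   0.3 -3.1]
[0.59, 0.222, 0.0903] [ 0.005 -0.     0.644]
```

carry_out:
  deltas:
    - [0.005,0,0.25,0,-0.3]
    - [0.005,0,0.45,0,-0.3]
    - [0.005,0,0.57,0,-0.3]
    - [0.005,0,0.62,0,-0.3]
    - [0.005,0,0.644,0,-0.3]
    - [0.005,0,0.644,0,-0.3]
    - [0.005,0,0.644,0,-0.3]

```text
clock: 17.52
position: [0.5901, 0.2222, 0.0901]
ee_rot: [0.925, 0.38, 0.001, 0.0]
ft_force: [-0.1, -0.4, -4.2]
grip_width: 0.622
grasp_force: 43.8
```

carry_out:
  deltas:
    - [0,0,0,0,0.65]
    - [0,0,0,0,0.65]
    - [0,0,0,0,0.65]
    - [0,0,-0.2,0,0.65]
    - [0,0,-0.5,0,0.65]
    - [0,0,-0.8,0,0.65]
    - [0,0,-1,-0.3,0.65]
    - [0,0,-1,-0.6,0.65]
    - [0,0,-1,-0.9,0.65]
    - [0,0,-1,-1,0.65]

```text
clock: 18.77
position: [0.5897, 0.222, 0.2395]
ee_rot: [0.794, 0.608, 0.0, 0.0]
ft_force: [0.5, -0.3, 0.2]
grip_width: 0.828
grasp_force: 0.0
```

```bash
python3 - <<'E'
from h import *
go([.5608,-.2196,.24])
E
```

```text
t 18.77 pos [0.5897 0.222  0.2395] yaw 74.84 w 0.828 gf 0.0 F [ 0.5 -0.3  0.2]
[0.5608, -0.2196, 0.24] [-2.892  0.584 -0.004]
```

carry_out:
  deltas:
    - [-0.32,0.06,0,0,0.65]
    - [-0.64,0.13,0,0,0.65]
    - [-0.96,0.195,0,0,0.65]

```text
clock: 19.15
position: [0.5796, 0.0739, 0.2395]
ee_rot: [0.795, 0.606, 0.0, 0.0]
ft_force: [1.1, -0.2, 0.5]
grip_width: 0.827
grasp_force: 0.0
```

carry_out:
  deltas:
    - [-0.32,0.06,0,0,0.65]
    - [-0.64,0.13,0,0,0.65]
    - [-0.96,0.195,0,0,0.65]

```text
clock: 19.52
position: [0.5697, -0.0728, 0.2397]
ee_rot: [0.795, 0.606, 0.0, 0.0]
ft_force: [0.8, -0.0, 0.0]
grip_width: 0.824
grasp_force: 0.0
```

carry_out:
  deltas:
    - [-0.32,0.06,0,-0.3,0.65]
    - [-0.64,0.13,0,-0.6,0.65]
    - [-0.96,0.195,0,-0.9,0.65]
    - [-0.96,0.195,0.1,-1,0.65]
    - [-0.96,0.195,0.2,-1,0.65]
    - [-0.96,0.195,0.2,-1,0.65]
    - [-0.96,0.195,0.2,-1,0.65]

```text
clock: 20.4
position: [0.5604, -0.217, 0.2099]
ee_rot: [0.611, 0.792, 0.0, 0.0]
ft_force: [-0.2, -1.1, 0.7]
grip_width: 0.829
grasp_force: 0.0
```

```bash
python3 - <<'E'
from h import *
go([.5608,-.2196,.104])
p=camera("scene");save(p,"c1",(130,330,150,450))
E
```

```text
t 20.4 pos [ 0.5604 -0.217   0.2099] yaw 104.69 w 0.829 gf 0.0 F [-0.2 -1.1  0.7]
[0.5608, -0.2196, 0.104] [-0.017 -0.002  0.706]
```

View pics/c1.png

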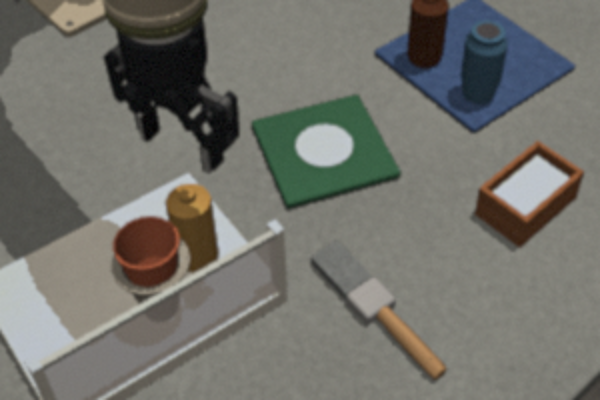

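Jar and vase stand on the foam at crop px (428,35) and (485,65). The gripper is above the canister at (190,220), with its fingers clear of the beakers.

carry_out:
  deltas:
    - [-0.017,0,0.25,0,0.65]
    - [-0.017,0,0.45,0,0.65]
    - [-0.017,0,0.63,0,0.65]
    - [-0.017,0,0.706,0,0.65]
    - [-0.017,0,0.706,0,0.65]
    - [-0.017,0,0.706,0,0.65]
    - [-0.017,0,0.706,0,-0.3]
    - [-0.017,0,0.706,0,-0.3]
    - [-0.017,0,0.706,0,-0.3]
    - [-0.017,0,0.706,0,-0.3]
    - [-0.017,0,0.706,0,-0.3]
  force: 45

```text
clock: 21.82
position: [0.5613, -0.2204, 0.1046]
ee_rot: [0.611, 0.792, 0.0, 0.001]
ft_force: [-0.2, 0.4, 5.6]
grip_width: 0.556
grasp_force: 45.9
```

```bash
python3 - <<'E'
from h import *
go([.545,.325,.25])
E
```

```text
t 21.82 pos [ 0.5613 -0.2204  0.1046] yaw 104.65 w 0.556 gf 45.9 F [-0.2  0.4  5.6]
[0.545, 0.325, 0.25] [ 3.544  0.816 -0.972]
```

carry_out:
  deltas:
    - [0,0,-0.15,0,-0.3]
    - [0,0,-0.4,0,-0.3]
    - [0,0,-0.7,0,-0.3]
    - [0.1,0.02,-1,0,-0.3]
    - [0.3,0.07,-1,0,-0.3]
    - [0.6,0.14,-1,0,-0.3]
    - [0.9,0.21,-1,0,-0.3]

```text
clock: 22.7
position: [0.5563, -0.0805, 0.253]
ee_rot: [0.611, 0.791, -0.0, -0.0]
ft_force: [0.0, 0.8, -5.0]
grip_width: 0.55
grasp_force: 47.7
```

carry_out:
  deltas:
    - [0.3,0.07,0,0,-0.3]
    - [0.6,0.14,0,0,-0.3]
    - [0.9,0.21,0,0,-0.3]

```text
clock: 23.08
position: [0.5526, 0.0581, 0.253]
ee_rot: [0.611, 0.791, -0.0, -0.0]
ft_force: [1.0, 0.1, -4.9]
grip_width: 0.552
grasp_force: 47.8
```

carry_out:
  deltas:
    - [0.3,0.07,0,0,-0.3]
    - [0.6,0.14,0,0,-0.3]
    - [0.9,0.21,0,0,-0.3]

```text
clock: 23.45
position: [0.5491, 0.1965, 0.253]
ee_rot: [0.611, 0.791, -0.001, -0.0]
ft_force: [0.5, -0.3, -4.6]
grip_width: 0.551
grasp_force: 47.8
```

carry_out:
  deltas:
    - [0.3,0.07,0,0,-0.3]
    - [0.6,0.14,0,0,-0.3]
    - [0.8,0.18,0,0,-0.3]
    - [0.84,0.19,0.1,0,-0.3]
    - [0.84,0.19,0.3,0,-0.3]
    - [0.84,0.19,0.45,0,-0.3]
    - [0.84,0.19,0.45,0,-0.3]
    - [0.84,0.19,0.45,0,-0.3]

```text
clock: 24.45
position: [0.5457, 0.3242, 0.1866]
ee_rot: [0.611, 0.791, 0.0, 0.0]
ft_force: [-0.2, 0.2, -3.9]
grip_width: 0.555
grasp_force: 47.8
```

```bash
python3 - <<'E'
from h import *
go([.545,.325,.09])
E
```

```text
t 24.45 pos [0.5457 0.3242 0.1866] yaw 104.62 w 0.555 gf 47.8 F [-0.2  0.2 -3.9]
[0.545, 0.325, 0.09] [ 0.006 -0.003  0.644]
```

carry_out:
  deltas:
    - [0.006,0,0.25,0,-0.3]
    - [0.006,0,0.45,0,-0.3]
    - [0.006,0,0.57,0,-0.3]
    - [0.006,0,0.62,0,-0.3]
    - [0.006,0,0.642,0,-0.3]
    - [0.006,0,0.642,0,-0.3]
    - [0.006,0,0.642,0,-0.3]

```text
clock: 25.32
position: [0.5454, 0.3257, 0.0904]
ee_rot: [0.611, 0.792, 0.001, 0.0]
ft_force: [0.9, 1.0, -3.1]
grip_width: 0.551
grasp_force: 47.8
```

carry_out:
  deltas:
    - [0,0,0,0,0.65]
    - [0,0,0,0,0.65]
    - [0,0,0,0,0.65]
    - [0,0,-0.2,0,0.65]
    - [0,0,-0.5,0,0.65]
    - [0,0,-0.8,0,0.65]
    - [-0.2,0,-1,0,1]
    - [-0.5,0,-1,0,1]
    - [-0.8,0,-1,0,1]
    - [-1,0,-1,0,1]

```text
clock: 26.58
position: [0.5837, 0.1778, 0.2398]
ee_rot: [0.612, 0.791, -0.0, 0.0]
ft_force: [1.0, -0.2, 0.6]
grip_width: 0.999
grasp_force: 0.0
```

```bash
cat > clay.py <<'E'
from h import *
for n in("top","scene"):
    p=camera(n);X=cloud(p);ok=p["depth"]>0
    if n=="scene":save(p,"d1",(100,300,150,450))
    o=outline_of("clay_beaker_mid",p)
    if o:
        P=X[o[0]["region"]&ok];P=P[np.hypot(P[:,0]-.5905,P[:,1]+.288)<.045];zt=np.percentile(P[:,2],98)
        Q=P[(P[:,2]<zt-.003)&(P[:,2]>zt-.031)]
        Q=Q[(Q-[.5905,-.288,0])[:,:2]@(-p["R"].T@p["t"]-[.5905,-.288,0])[:2]>0] if n=="scene" else Q[np.hypot(Q[:,0]-.5905,Q[:,1]+.288)>.024]
        inn=np.hypot(*(Q[:,:2]-[.5905,-.288]).T)
        R=P[P[:,2]>zt-.004];c=cv2.fitEllipse((R[:,:2]*1e3).astype(np.float32))
        print(n,"z",zt,"rim",c, "wall",fit(Q,lambda z:.0325-(zt-z)*(.0145/.085),[.59,-.288]),len(Q))
    o=outline_of("grey_beaker_mid",p)
    if o:
        P=X[o[0]["region"]&ok];P=P[(P[:,2]>.104)&(P[:,2]<.116)&(np.hypot(P[:,0]-.5905,P[:,1]+.288)<.05)];print("grey ring",len(P),np.median(P[:,2]),cv2.minEnclosingCircle((P[:,:2]*1e3).astype(np.float32)))
go([.5905,-.2875,.24])
E
python3 clay.py
```

```text
top z 0.1443377035124224 rim ((589.040771484375, -287.7630615234375), (60.5516471862793, 61.17411422729492), 49.260074615478516) wall (array([ 0.58819952, -0.28576444]), np.float64(0.0012527707757177195)) 214
grey ring 182 0.10941704727605897 ((588.4000854492188, -287.5770568847656), 38.32100296020508)
scene z 0.14295430732447592 rim ((590.3333129882812, -289.4211730957031), (60.66221618652344, 61.520015716552734), 34.337791442871094) wall (array([ 0.58947395, -0.28908951]), np.float64(0.00038169384970307765)) 178
grey ring 266 0.10839623608228022 ((591.3606567382812, -290.1256103515625), 39.148075103759766)
t 26.88 pos [0.5825 0.1818 0.2398] yaw 104.76 w 1.0 gf 0.0 F [-0.1 -0.5  0.1]
[0.5905, -0.2875, 0.24] [-3.039e+00 -7.450e-01 -3.000e-03]
```

View pics/d1.png

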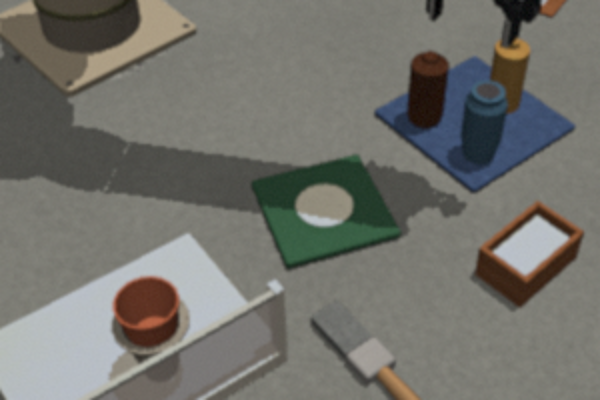

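All three stand on the foam at crop px (428,90), (485,120) and (508,75). The nested beakers at (147,310) are untouched. Next is the clay beaker.

carry_out:
  deltas:
    - [-0.33,-0.08,0,0,1]
    - [-0.66,-0.16,0,0,1]
    - [-1,-0.245,0,0,1]

```text
clock: 27.25
position: [0.5852, 0.0262, 0.2398]
ee_rot: [0.61, 0.792, 0.0, 0.0]
ft_force: [0.6, -0.7, -0.8]
grip_width: 0.999
grasp_force: 0.0
```

carry_out:
  deltas:
    - [-0.33,-0.08,0,0,1]
    - [-0.66,-0.16,0,0,1]
    - [-1,-0.245,0,0,1]

```text
clock: 27.62
position: [0.588, -0.1284, 0.24]
ee_rot: [0.61, 0.792, 0.0, 0.0]
ft_force: [1.7, -0.3, 0.1]
grip_width: 1.0
grasp_force: 0.0
```

carry_out:
  deltas:
    - [-0.33,-0.08,0,-0.3,1]
    - [-0.66,-0.16,0,-0.6,1]
    - [-1,-0.25,0,-0.9,1]
    - [-1,-0.25,0,-1,1]
    - [-1,-0.25,0,-1,1]

```text
clock: 28.25
position: [0.5901, -0.2818, 0.2395]
ee_rot: [0.385, 0.923, 0.001, -0.0]
ft_force: [-0.0, 0.9, 0.0]
grip_width: 1.001
grasp_force: 0.0
```

carry_out:
  deltas:
    - [0,0,0.1,-0.3,1]
    - [0,0,0.2,-0.6,1]
    - [0,0,0.3,-0.9,1]
    - [0,0,0.3,-1,1]
    - [0,0,0.3,-1,1]
    - [0,0,0.3,-1,1]

```text
clock: 29.0
position: [0.59, -0.2821, 0.1951]
ee_rot: [0.134, 0.991, -0.0, 0.0]
ft_force: [0.4, -1.4, 0.2]
grip_width: 1.003
grasp_force: 0.0
```

```bash
python3 - <<'E'
from h import *
go([.5895,-.2885,.1345])
E
```

```text
t 29.0 pos [ 0.59   -0.2821  0.1951] yaw 164.63 w 1.003 gf 0.0 F [ 0.4 -1.4  0.2]
[0.5895, -0.2885, 0.1345] [-0.008 -0.042  0.404]
```

carry_out:
  deltas:
    - [-0.008,-0.042,0,0,1]
    - [-0.008,-0.042,0.05,0,1]
    - [-0.008,-0.042,0.2,0,1]
    - [-0.008,-0.042,0.35,0,1]
    - [-0.008,-0.042,0.404,0,1]
    - [-0.008,-0.042,0.404,0,1]
    - [-0.008,-0.042,0.404,0,1]
  force: 30

```text
clock: 29.88
position: [0.5894, -0.2895, 0.1348]
ee_rot: [0.133, 0.991, -0.0, 0.001]
ft_force: [0.2, -0.5, 0.4]
grip_width: 1.001
grasp_force: 0.0
```

```bash
python3 - <<'E'
from h import *
go([.5895,-.2885,.1345])
p=camera("scene");save(p,"e1",(180,320,150,350))
E
```

```text
t 29.88 pos [ 0.5894 -0.2895  0.1348] yaw 164.66 w 1.001 gf 0.0 F [ 0.2 -0.5  0.4]
[0.5895, -0.2885, 0.1345] [0.001 0.007 0.002]
```

View pics/e1.png

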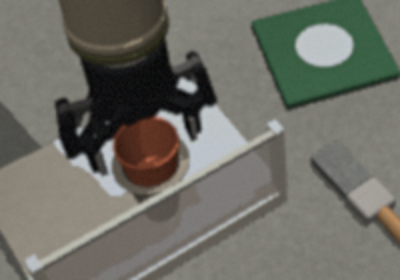

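The fingers straddle the clay beaker (crop px 147,150), one at (100,150) and the other at (195,120). I'll close, then lift a little.

carry_out:
  deltas:
    - [0,0,0,0,-0.1]
    - [0,0,0,0,-0.1]
    - [0,0,0,0,-0.1]
    - [0,0,0,0,-0.1]
    - [0,0,0,0,-0.1]
    - [0,0,0,0,-0.1]
  force: 30

```text
clock: 30.68
position: [0.5896, -0.2896, 0.1354]
ee_rot: [0.134, 0.991, -0.0, 0.001]
ft_force: [-0.6, 0.4, 5.1]
grip_width: 0.738
grasp_force: 32.0
```

carry_out:
  deltas:
    - [0,0,-0.03,0,-0.1]
    - [0,0,-0.08,0,-0.1]
    - [0,0,-0.15,0,-0.1]
    - [0,0,-0.25,0,-0.1]
    - [0,0,-0.25,0,-0.1]

```text
clock: 31.3
position: [0.5898, -0.2896, 0.1735]
ee_rot: [0.134, 0.991, -0.0, 0.001]
ft_force: [-0.3, 0.3, -2.2]
grip_width: 0.739
grasp_force: 33.3
```

```bash
python3 - <<'E'
from h import *
go([.5235,.0055,.25])
p=camera("scene");save(p,"e2",(180,320,150,350))
E
```

```text
t 31.3 pos [ 0.5898 -0.2896  0.1735] yaw 164.65 w 0.739 gf 33.3 F [-0.3  0.3 -2.2]
[0.5235, 0.0055, 0.25] [ 0.945  1.78  -0.514]
```

View pics/e2.png

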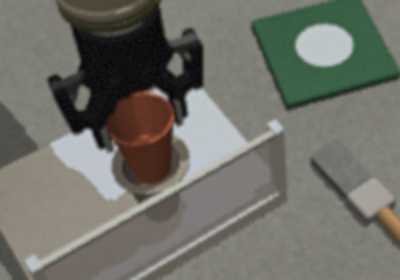

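The clay beaker (crop px 143,135) has come up alone, and the grey ring stays at (150,165). Now carry it to the cushion.

carry_out:
  deltas:
    - [0,0,-0.2,0,-0.1]
    - [0,0,-0.45,0,-0.1]
    - [0.1,0.1,-0.5,0,-0.1]
    - [0.2,0.35,-0.5,0,-0.1]
    - [0.35,0.65,-0.5,0,-0.1]
    - [0.47,0.89,-0.5,0,-0.1]

```text
clock: 32.1
position: [0.5557, -0.1399, 0.2463]
ee_rot: [0.133, 0.991, -0.0, -0.0]
ft_force: [0.6, 0.2, -2.1]
grip_width: 0.737
grasp_force: 33.7
```

carry_out:
  deltas:
    - [0.15,0.28,0,0,-0.1]
    - [0.3,0.56,0,0,-0.1]
    - [0.42,0.8,0,0,-0.1]
    - [0.47,0.89,0.2,0,-0.1]
    - [0.47,0.89,0.4,0,-0.1]
    - [0.47,0.89,0.6,0,-0.1]
    - [0.47,0.89,0.6,0,-0.1]
    - [0.47,0.89,0.6,0,-0.1]

```text
clock: 33.1
position: [0.5241, 0.0055, 0.1576]
ee_rot: [0.133, 0.991, 0.0, 0.0]
ft_force: [0.5, 0.7, -1.1]
grip_width: 0.734
grasp_force: 33.9
```

```bash
python3 - <<'E'
from h import *
go([.5235,.0055,.0926])
for n in("top","scene"):
    p=camera(n);X=cloud(p)
    if n=="scene":save(p,"f1",(130,270,220,420))
    o=outline_of("clay_beaker_mid",p)
    if o:
        P=X[o[0]["region"]&(p["depth"]>0)];P=P[np.hypot(P[:,0]-.5235,P[:,1])<.06];z0,z1=np.percentile(P[:,2],[2,98]);print(n,z0,z1)
        Q=P[(P[:,2]<z1-.028)];r0=lambda z:.0325-(z1-z)*(.0145/.085)
        if len(Q)>30:print(fit(Q,r0,[.5235,.0055]),len(Q))
E
```

```text
t 33.1 pos [0.5241 0.0055 0.1576] yaw 164.67 w 0.734 gf 33.9 F [ 0.5  0.7 -1.1]
[0.5235, 0.0055, 0.0926] [ 0.004 -0.001  0.433]Traceback (most recent call last):
  File "<stdin>", line 8, in <module>
    return _quantile_unchecked(
        a, q, axis, out, overwrite_input, method, keepdims, weights)
    return _ureduce(a,
                    func=_quantile_ureduce_func,
    ...<5 lines>...
                    overwrite_input=overwrite_input,
                    method=method)
    r = func(a, **kwargs)
    result = _quantile(arr,
                       quantiles=q,
    ...<2 lines>...
                       out=out,
                       weights=wgt)
    slices_having_nans = np.isnan(arr[-1, ...])
                                  ~~~^^^^^^^^^
IndexError: index -1 is out of bounds for axis 0 with size 0
```

carry_out:
  deltas:
    - [0.004,0,0.15,0,-0.1]
    - [0.004,0,0.3,0,-0.1]
    - [0.004,0,0.38,0,-0.1]
    - [0.004,0,0.42,0,-0.1]
    - [0.004,0,0.433,0,-0.1]
    - [0.004,0,0.433,0,-0.1]
    - [0.004,0,0.433,0,-0.1]

```text
clock: 34.08
position: [0.5236, 0.0055, 0.0923]
ee_rot: [0.134, 0.991, -0.0, 0.001]
ft_force: [0.3, -0.6, 4.0]
grip_width: 0.74
grasp_force: 34.2
```

```bash
python3 - <<'E'
from h import *
go([.5235,.0055,.0926])
p=camera("scene");X=cloud(p);save(p,"f1",(130,270,220,420))
o=outline_of("clay_beaker_mid",p)
if o:
    P=X[o[0]["region"]&(p["depth"]>0)];print(np.percentile(P,[2,98],axis=0))
E
```

```text
t 34.08 pos [0.5236 0.0055 0.0923] yaw 164.65 w 0.74 gf 34.2 F [ 0.3 -0.6  4. ]
[0.5235, 0.0055, 0.0926] [ 0.001  0.    -0.002]
[[ 0.49682606 -0.02476745  0.01932323]
 [ 0.5542593   0.03276261  0.09980828]]
```

View pics/f1.png

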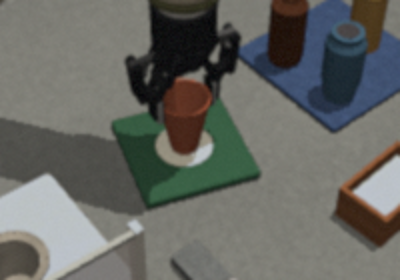

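The beaker stands upright on the disc (crop px 185,150) in light contact. I'll release and retreat.

carry_out:
  deltas:
    - [0,0,0,0,1]
    - [0,0,0,0,1]
    - [0,0,0,0,1]
    - [0,0,0,0,1]
    - [0,0,-0.15,0,1]
    - [0,0,-0.4,0,1]
    - [0,0,-0.7,0,1]
    - [0,0,-1,0,1]
    - [0,0,-1,0.3,1]
    - [0,0,-1,0.6,1]
    - [0,0,-1,0.9,1]
    - [0,0,-1,1,1]

```text
clock: 35.67
position: [0.5232, 0.006, 0.2433]
ee_rot: [0.387, 0.922, 0.0, 0.001]
ft_force: [0.3, -0.7, 0.8]
grip_width: 1.003
grasp_force: 0.0
```

carry_out:
  deltas:
    - [0,0,0,0.3,0.65]
    - [0,0,0,0.6,0.65]
    - [0,0,0,0.9,0.65]
    - [0,0,0,1,0.65]
    - [0,0,0,1,0.65]

```text
clock: 36.3
position: [0.5232, 0.0059, 0.2429]
ee_rot: [0.611, 0.792, 0.0, 0.001]
ft_force: [-0.1, -0.1, -0.0]
grip_width: 0.823
grasp_force: 0.0
```

```bash
python3 - <<'E'
from h import *
go([.5454,.3257,.24])
E
```

```text
t 36.3 pos [0.5232 0.0059 0.2429] yaw 104.72 w 0.823 gf 0.0 F [-0.1 -0.1 -0. ]
[0.5454, 0.3257, 0.24] [2.025 0.685 0.019]
```

carry_out:
  deltas:
    - [0.33,0.11,0,0,0.65]
    - [0.66,0.22,0,0,0.65]
    - [1,0.34,0,0,0.65]

```text
clock: 36.67
position: [0.5346, 0.1648, 0.2426]
ee_rot: [0.611, 0.792, 0.0, 0.0]
ft_force: [0.9, 0.5, 0.3]
grip_width: 0.826
grasp_force: 0.0
```

carry_out:
  deltas:
    - [0.33,0.11,0,0,0.65]
    - [0.66,0.22,0,0,0.65]
    - [1,0.34,0,0,0.65]
    - [1,0.34,0.2,0,0.65]
    - [1,0.34,0.2,0,0.65]
    - [1,0.34,0.2,0,0.65]

```text
clock: 37.42
position: [0.5465, 0.3208, 0.2129]
ee_rot: [0.611, 0.791, 0.0, 0.0]
ft_force: [0.7, 0.2, -0.2]
grip_width: 0.826
grasp_force: 0.0
```

```bash
python3 - <<'E'
from h import *
go([.5454,.3257,.0904])
S={"brass_canister_mid":(.024,.005,.096,[.545,.325],.01),"blue_vase_mid":(.027,.037,.09,[.59,.222],.01),"wood_jar_mid":(.0255,.014,.094,[.49,.222],.01)}
p=camera("top");q=camera("scene")
for n,(r,a,b,x0,zb) in S.items():
  for pp in(p,q):
    o=outline_of(n,pp)
    if o:
        P=cloud(pp)[o[0]["region"]];P=P[(P[:,2]>zb+a)&(P[:,2]<zb+b)&(np.hypot(P[:,0]-x0[0],P[:,1]-x0[1])<.05)]
        if len(P)>20: print(n,len(P),*fit(P,lambda z:r,x0))
n="clay_beaker_mid"
for pp in(p,q):
    o=outline_of(n,pp)
    if o:
        P=cloud(pp)[o[0]["region"]];P=P[(P[:,2]>.018)&(P[:,2]<.09)&(np.hypot(P[:,0]-.5235,P[:,1]-.0055)<.05)];zt=.099
        print(n,len(P),fit(P,lambda z:.0325-(zt-z)*(.0145/.085),[.5235,.0055]))
E
```

```text
t 37.42 pos [0.5465 0.3208 0.2129] yaw 104.61 w 0.826 gf 0.0 F [ 0.7  0.2 -0.2]
[0.5454, 0.3257, 0.0904] [0.034 0.001 0.817]
brass_canister_mid 216 [0.54655648 0.32773708] 0.00040017610064833203
blue_vase_mid 119 [0.59173092 0.22374137] 0.0003137075270424408
blue_vase_mid 324 [0.59021354 0.22262241] 0.0007976158154227187
wood_jar_mid 153 [0.49354322 0.22302503] 0.00023686841591433194
wood_jar_mid 424 [0.49197445 0.22165651] 0.0009105580977853862
clay_beaker_mid 376 (array([0.52026148, 0.00588274]), np.float64(0.004279600231231539))
clay_beaker_mid 550 (array([0.52458155, 0.00498257]), np.float64(0.0015905354166006747))
```

carry_out:
  deltas:
    - [0.034,0,0.25,0,0.65]
    - [0.034,0,0.5,0,0.65]
    - [0.034,0,0.72,0,0.65]
    - [0.034,0,0.817,0,0.65]
    - [0.034,0,0.817,0,0.65]
    - [0.034,0,0.817,0,0.65]
    - [0.034,0,0.817,0,-0.3]
    - [0.034,0,0.817,0,-0.3]
    - [0.034,0,0.817,0,-0.3]
    - [0.034,0,0.817,0,-0.3]
    - [0.034,0,0.817,0,-0.3]
  force: 45

```text
clock: 39.3
position: [0.5452, 0.3268, 0.0904]
ee_rot: [0.611, 0.791, 0.001, 0.0]
ft_force: [-0.4, -1.0, 5.5]
grip_width: 0.553
grasp_force: 45.8
```

```bash
python3 - <<'E'
from h import *
go([.5613,-.2204,.25])
E
```

```text
t 39.3 pos [0.5452 0.3268 0.0904] yaw 104.65 w 0.553 gf 45.8 F [-0.4 -1.   5.5]
[0.5613, -0.2204, 0.25] [-3.557 -0.816 -1.066]
```

carry_out:
  deltas:
    - [0,0,-0.15,0,-0.3]
    - [0,0,-0.4,0,-0.3]
    - [0,0,-0.7,0,-0.3]
    - [0,0,-1,0,-0.3]
    - [-0.15,-0.03,-1,0,-0.3]
    - [-0.4,-0.09,-1,0,-0.3]
    - [-0.7,-0.16,-1,0,-0.3]
    - [-0.9,-0.21,-1,0,-0.3]

```text
clock: 40.3
position: [0.5482, 0.1855, 0.2398]
ee_rot: [0.612, 0.791, -0.0, 0.0]
ft_force: [0.7, 0.3, -4.8]
grip_width: 0.55
grasp_force: 47.8
```

carry_out:
  deltas:
    - [-0.3,-0.07,-0.03,0,-0.3]
    - [-0.6,-0.14,-0.06,0,-0.3]
    - [-0.9,-0.21,-0.06,0,-0.3]

```text
clock: 40.67
position: [0.5516, 0.0481, 0.2494]
ee_rot: [0.611, 0.792, 0.0, 0.001]
ft_force: [1.1, -0.5, -4.8]
grip_width: 0.552
grasp_force: 47.8
```

carry_out:
  deltas:
    - [-0.3,-0.07,0,0,-0.3]
    - [-0.6,-0.14,0,0,-0.3]
    - [-0.9,-0.21,0,0,-0.3]

```text
clock: 41.05
position: [0.5552, -0.0904, 0.2492]
ee_rot: [0.611, 0.792, -0.0, 0.0]
ft_force: [-0.1, -0.4, -4.4]
grip_width: 0.552
grasp_force: 47.8
```

carry_out:
  deltas:
    - [-0.3,-0.07,0,0,-0.3]
    - [-0.6,-0.14,0,0,-0.3]
    - [-0.8,-0.18,0,0,-0.3]
    - [-0.86,-0.19,0.1,0,-0.3]
    - [-0.86,-0.19,0.3,0,-0.3]
    - [-0.86,-0.19,0.3,0,-0.3]
    - [-0.86,-0.19,0.3,0,-0.3]

```text
clock: 41.92
position: [0.5611, -0.2204, 0.2042]
ee_rot: [0.611, 0.792, 0.0, 0.0]
ft_force: [0.0, 1.0, -4.7]
grip_width: 0.553
grasp_force: 48.1
```

```bash
python3 - <<'E'
from h import *
go([.5612,-.22,.1056])
E
```

```text
t 41.92 pos [ 0.5611 -0.2204  0.2042] yaw 104.73 w 0.553 gf 48.1 F [ 0.   1.  -4.7]
[0.5612, -0.22, 0.1056] [0.002 0.001 0.657]
```

carry_out:
  deltas:
    - [0.002,0,0.25,0,-0.3]
    - [0.002,0,0.45,0,-0.3]
    - [0.002,0,0.58,0,-0.3]
    - [0.002,0,0.63,0,-0.3]
    - [0.002,0,0.657,0,-0.3]
    - [0.002,0,0.657,0,-0.3]
    - [0.002,0,0.657,0,-0.3]

```text
clock: 42.8
position: [0.5612, -0.2212, 0.1055]
ee_rot: [0.611, 0.792, 0.0, 0.001]
ft_force: [0.2, -0.7, -1.0]
grip_width: 0.549
grasp_force: 48.4
```

carry_out:
  deltas:
    - [0,0,0,0,0.65]
    - [0,0,0,0,0.65]
    - [0,0,0,0,0.65]
    - [0,0,-0.2,0,0.65]
    - [0,0,-0.5,0,0.65]
    - [0,0,-0.8,0,0.65]
    - [0,0,-1,0.3,0.65]
    - [0,0,-1,0.6,0.65]
    - [0,0,-1,0.9,0.65]
    - [0,0,-1,1,0.65]

```text
clock: 44.05
position: [0.5606, -0.2209, 0.2547]
ee_rot: [0.796, 0.605, -0.0, 0.0]
ft_force: [-0.2, 0.1, 0.1]
grip_width: 0.827
grasp_force: 0.0
```

```bash
python3 - <<'E'
from h import *
go([.5901,.2222,.24])
E
```

```text
t 44.05 pos [ 0.5606 -0.2209  0.2547] yaw 74.47 w 0.827 gf 0.0 F [-0.2  0.1  0.1]
[0.5901, 0.2222, 0.24] [ 2.899 -0.601  0.097]
```

carry_out:
  deltas:
    - [0.33,-0.07,0,0,0.65]
    - [0.66,-0.14,0,0,0.65]
    - [0.97,-0.2,0,0,0.65]

```text
clock: 44.42
position: [0.5701, -0.071, 0.2547]
ee_rot: [0.795, 0.606, 0.0, 0.0]
ft_force: [0.1, -0.6, -0.5]
grip_width: 0.824
grasp_force: 0.0
```

carry_out:
  deltas:
    - [0.33,-0.07,0,0,0.65]
    - [0.66,-0.14,0,0,0.65]
    - [0.97,-0.2,0,0,0.65]

```text
clock: 44.8
position: [0.5796, 0.0773, 0.2548]
ee_rot: [0.795, 0.606, 0.0, 0.0]
ft_force: [0.7, 0.0, 0.3]
grip_width: 0.825
grasp_force: 0.0
```

carry_out:
  deltas:
    - [0.33,-0.07,0,0.3,0.65]
    - [0.66,-0.14,0,0.6,0.65]
    - [0.96,-0.2,0.1,0.9,0.65]
    - [0.96,-0.2,0.2,1,0.65]
    - [0.96,-0.2,0.3,1,0.65]
    - [0.96,-0.2,0.3,1,0.65]
    - [0.96,-0.2,0.3,1,0.65]

```text
clock: 45.68
position: [0.5894, 0.2216, 0.2101]
ee_rot: [0.925, 0.38, 0.0, 0.0]
ft_force: [0.0, -0.5, -0.6]
grip_width: 0.822
grasp_force: 0.0
```

```bash
cat > meas.py <<'E'
from h import *
def meas(L):
    ps=[camera("top"),camera("scene")]
    for n,r,a,b,x0,zb in L:
        for pp in ps:
            o=outline_of(n,pp)
            if o:
                P=cloud(pp)[cv2.erode(o[0]["region"].astype(np.uint8),np.ones((3,3)))>0];P=P[(P[:,2]>zb+a)&(P[:,2]<zb+b)&(np.hypot(P[:,0]-x0[0],P[:,1]-x0[1])<.05)]
                if len(P)>20: print(n,len(P),*fit(P,lambda z:r,x0))
BR=("brass_canister_mid",.024,.005,.096,[.561,-.22],.025)
VA=("blue_vase_mid",.027,.037,.09,[.545,-.347],.025)
JA=("wood_jar_mid",.0255,.014,.094,[.488,-.28],.025)
E
python3 - <<'E'
from meas import *
go([.5901,.2222,.0903])
meas([BR])
E
```

```text
t 45.67 pos [0.5894 0.2216 0.2101] yaw 44.63 w 0.822 gf 0.0 F [ 0.  -0.5 -0.6]
[0.5901, 0.2222, 0.0903] [0.006 0.    0.799]
brass_canister_mid 99 [ 0.56156929 -0.22087634] 0.00024306784609607127
brass_canister_mid 349 [ 0.56063986 -0.22163454] 0.0006343110628840957
```

carry_out:
  deltas:
    - [0.006,0,0.25,0,0.65]
    - [0.006,0,0.5,0,0.65]
    - [0.006,0,0.7,0,0.65]
    - [0.006,0,0.799,0,0.65]
    - [0.006,0,0.799,0,0.65]
    - [0.006,0,0.799,0,0.65]
    - [0.006,0,0.799,0,-0.3]
    - [0.006,0,0.799,0,-0.3]
    - [0.006,0,0.799,0,-0.3]
    - [0.006,0,0.799,0,-0.3]
    - [0.006,0,0.799,0,-0.3]
  force: 40

```text
clock: 47.25
position: [0.5903, 0.2232, 0.0912]
ee_rot: [0.925, 0.38, 0.001, 0.0]
ft_force: [-1.3, -0.6, 7.0]
grip_width: 0.618
grasp_force: 41.6
```

```bash
python3 - <<'E'
from h import *
go([.5449,-.3478,.25])
E
```

```text
t 47.25 pos [0.5903 0.2232 0.0912] yaw 44.65 w 0.618 gf 41.6 F [-1.3 -0.6  7. ]
[0.5449, -0.3478, 0.25] [-2.889  2.497 -1.061]
```

carry_out:
  deltas:
    - [0,0,-0.15,0,-0.3]
    - [0,0,-0.4,0,-0.3]
    - [0,0,-0.7,0,-0.3]
    - [0,0,-1,0,-0.3]
    - [-0.12,0.1,-1,0,-0.3]
    - [-0.36,0.31,-1,0,-0.3]
    - [-0.62,0.54,-1,0,-0.3]
    - [-0.88,0.76,-1,0,-0.3]
    - [-0.96,0.83,-1,0,-0.3]

```text
clock: 48.38
position: [0.5744, 0.029, 0.2407]
ee_rot: [0.926, 0.378, -0.0, 0.001]
ft_force: [0.6, 0.5, -3.5]
grip_width: 0.617
grasp_force: 43.3
```

carry_out:
  deltas:
    - [-0.25,0.21,-0.03,0,-0.3]
    - [-0.5,0.43,-0.06,0,-0.3]
    - [-0.75,0.65,-0.08,0,-0.3]
    - [-0.96,0.83,-0.1,0,-0.3]

```text
clock: 48.88
position: [0.5595, -0.1578, 0.2559]
ee_rot: [0.925, 0.38, 0.0, 0.0]
ft_force: [1.0, 0.2, -2.8]
grip_width: 0.617
grasp_force: 43.3
```

carry_out:
  deltas:
    - [-0.25,0.21,0,0,-0.3]
    - [-0.5,0.43,0,0,-0.3]
    - [-0.75,0.65,0,0,-0.3]
    - [-0.9,0.78,0,0,-0.3]
    - [-0.96,0.83,0.1,0,-0.3]
    - [-0.96,0.83,0.3,0,-0.3]
    - [-0.96,0.83,0.35,0,-0.3]
    - [-0.96,0.83,0.35,0,-0.3]

```text
clock: 49.88
position: [0.5451, -0.345, 0.2022]
ee_rot: [0.925, 0.381, 0.0, -0.0]
ft_force: [-0.0, 0.4, -2.8]
grip_width: 0.617
grasp_force: 43.2
```

```bash
python3 - <<'E'
from h import *
go([.545,-.3471,.106])
E
```

```text
t 49.88 pos [ 0.5451 -0.345   0.2022] yaw 44.76 w 0.617 gf 43.2 F [-0.   0.4 -2.8]
[0.545, -0.3471, 0.106] [-0.011  0.01   0.641]
```

carry_out:
  deltas:
    - [-0.01,0.01,0.25,0,-0.3]
    - [-0.01,0.01,0.45,0,-0.3]
    - [-0.01,0.01,0.57,0,-0.3]
    - [-0.01,0.01,0.62,0,-0.3]
    - [-0.01,0.01,0.641,0,-0.3]
    - [-0.01,0.01,0.641,0,-0.3]
    - [-0.01,0.01,0.641,0,-0.3]

```text
clock: 50.75
position: [0.5452, -0.3487, 0.1069]
ee_rot: [0.925, 0.38, 0.0, 0.001]
ft_force: [0.4, -0.2, -3.2]
grip_width: 0.618
grasp_force: 43.3
```

carry_out:
  deltas:
    - [0,0,0,0,0.65]
    - [0,0,0,0,0.65]
    - [0,0,0,0,0.65]
    - [0,0,-0.2,0,0.65]
    - [0,0,-0.5,0,0.65]
    - [0,0,-0.8,0,0.65]
    - [0,0,-1,0,0.65]
    - [0,0,-1,0,0.65]

```text
clock: 51.75
position: [0.5458, -0.3488, 0.2591]
ee_rot: [0.925, 0.38, 0.001, 0.002]
ft_force: [-1.0, 0.7, -0.7]
grip_width: 0.826
grasp_force: 0.0
```

```bash
python3 - <<'E'
from h import *
go([.4924,.2228,.24])
E
```

```text
t 51.75 pos [ 0.5458 -0.3488  0.2591] yaw 44.66 w 0.826 gf 0.0 F [-1.   0.7 -0.7]
[0.4924, 0.2228, 0.24] [ 2.425 -2.962  0.116]
```

carry_out:
  deltas:
    - [0.23,-0.28,0,0,0.65]
    - [0.46,-0.56,0,0,0.65]
    - [0.69,-0.84,0,0,0.65]
    - [0.81,-0.985,0,0,0.65]

```text
clock: 52.25
position: [0.5268, -0.1547, 0.2554]
ee_rot: [0.924, 0.381, -0.0, -0.0]
ft_force: [1.2, -0.1, 0.0]
grip_width: 0.822
grasp_force: 0.0
```

carry_out:
  deltas:
    - [0.23,-0.28,0,0,0.65]
    - [0.46,-0.56,0,0,0.65]
    - [0.69,-0.84,0,0,0.65]
    - [0.81,-0.985,0,0,0.65]

```text
clock: 52.75
position: [0.5089, 0.0356, 0.2554]
ee_rot: [0.924, 0.382, -0.0, -0.0]
ft_force: [-0.3, -0.0, -0.5]
grip_width: 0.825
grasp_force: 0.0
```

carry_out:
  deltas:
    - [0.23,-0.28,0,0,0.65]
    - [0.46,-0.56,0,0,0.65]
    - [0.69,-0.84,0,0,0.65]
    - [0.81,-0.985,0.1,0,0.65]
    - [0.81,-0.985,0.3,0,0.65]
    - [0.81,-0.985,0.3,0,0.65]
    - [0.81,-0.985,0.3,0,0.65]

```text
clock: 53.62
position: [0.4928, 0.2226, 0.2116]
ee_rot: [0.925, 0.38, 0.0, 0.0]
ft_force: [0.3, -0.9, -0.7]
grip_width: 0.828
grasp_force: 0.0
```

```bash
python3 - <<'E'
from meas import *
go([.4924,.2228,.0895])
meas([VA])
E
```

```text
t 53.62 pos [0.4928 0.2226 0.2116] yaw 44.62 w 0.828 gf 0.0 F [ 0.3 -0.9 -0.7]
[0.4924, 0.2228, 0.0895] [-0.001 -0.003  0.814]
blue_vase_mid 125 [ 0.54509347 -0.34846402] 0.00030264542818618165
blue_vase_mid 385 [ 0.54452042 -0.34927705] 0.0005350001050620466
```

carry_out:
  deltas:
    - [0,0,0.25,0,0.65]
    - [0,0,0.5,0,0.65]
    - [0,0,0.7,0,0.65]
    - [0,0,0.814,0,0.65]
    - [0,0,0.814,0,0.65]
    - [0,0,0.814,0,0.65]
    - [0,0,0.814,0,-0.3]
    - [0,0,0.814,0,-0.3]
    - [0,0,0.814,0,-0.3]
    - [0,0,0.814,0,-0.3]
    - [0,0,0.814,0,-0.3]
  force: 40

```text
clock: 55.2
position: [0.4932, 0.2232, 0.0901]
ee_rot: [0.925, 0.38, 0.001, 0.0]
ft_force: [-0.9, -0.0, 7.4]
grip_width: 0.586
grasp_force: 41.2
```

```bash
python3 - <<'E'
from h import *
go([.4881,-.2785,.25])
E
```

```text
t 55.2 pos [0.4932 0.2232 0.0901] yaw 44.64 w 0.586 gf 41.2 F [-0.9 -0.   7.4]
[0.4881, -0.2785, 0.25] [-2.373  2.357 -1.067]
```

carry_out:
  deltas:
    - [0,0,-0.15,0,-0.3]
    - [0,0,-0.4,0,-0.3]
    - [0,0,-0.7,0,-0.3]
    - [0,0,-1,0,-0.3]
    - [-0.12,0.12,-1,0,-0.3]
    - [-0.34,0.34,-1,0,-0.3]
    - [-0.56,0.56,-1,0,-0.3]
    - [-0.79,0.785,-1,0,-0.3]

```text
clock: 56.2
position: [0.4905, 0.0545, 0.239]
ee_rot: [0.925, 0.38, -0.0, 0.0]
ft_force: [1.2, 0.0, -3.8]
grip_width: 0.582
grasp_force: 42.7
```

carry_out:
  deltas:
    - [-0.26,0.26,-0.03,0,-0.3]
    - [-0.52,0.52,-0.06,0,-0.3]
    - [-0.79,0.785,-0.06,0,-0.3]

```text
clock: 56.58
position: [0.4891, -0.1127, 0.2485]
ee_rot: [0.925, 0.38, 0.0, 0.001]
ft_force: [1.1, -0.5, -2.7]
grip_width: 0.581
grasp_force: 42.7
```

carry_out:
  deltas:
    - [-0.26,0.26,0,0,-0.3]
    - [-0.52,0.52,0,0,-0.3]
    - [-0.7,0.7,0,0,-0.3]
    - [-0.79,0.785,0.15,0,-0.3]
    - [-0.79,0.785,0.4,0,-0.3]
    - [-0.79,0.785,0.6,0,-0.3]
    - [-0.79,0.785,0.8,0,-0.3]
    - [-0.79,0.785,0.8,0,-0.3]
    - [-0.79,0.785,0.8,0,-0.3]
    - [-0.79,0.785,0.8,0,-0.3]

```text
clock: 57.82
position: [0.4886, -0.2785, 0.1294]
ee_rot: [0.925, 0.38, 0.001, 0.001]
ft_force: [0.4, -0.1, -2.6]
grip_width: 0.58
grasp_force: 42.7
```

```bash
python3 - <<'E'
from h import *
go([.4886,-.2785,.1051])
E
```

```text
t 57.83 pos [ 0.4886 -0.2785  0.1294] yaw 44.66 w 0.58 gf 42.7 F [ 0.4 -0.1 -2.6]
[0.4886, -0.2785, 0.1051] [-0.    -0.     0.162]
```

carry_out:
  deltas:
    - [0.003,-0.003,0.08,0,-0.3]
    - [0.003,-0.003,0.13,0,-0.3]
    - [0.003,-0.003,0.162,0,-0.3]
    - [0.003,-0.003,0.162,0,-0.3]
    - [0.003,-0.003,0.162,0,-0.3]

```text
clock: 58.45
position: [0.4879, -0.2775, 0.1049]
ee_rot: [0.925, 0.38, -0.0, 0.0]
ft_force: [-7.1, 3.5, 15.2]
grip_width: 0.585
grasp_force: 45.1
```

carry_out:
  deltas:
    - [0,0,0,0,0.65]
    - [0,0,0,0,0.65]
    - [0,0,0,0,0.65]
    - [0,0,-0.2,0,0.65]
    - [0,0,-0.5,0,0.65]
    - [0,0,-0.8,0,0.65]
    - [0,0,-1,0,0.65]
    - [-0.3,0,-1,0,0.65]
    - [-0.6,0,-1,0,0.65]
    - [-0.6,0,-1,0,0.65]

```text
clock: 59.7
position: [0.421, -0.3441, 0.2534]
ee_rot: [0.926, 0.377, -0.001, 0.0]
ft_force: [0.6, -0.4, 0.4]
grip_width: 0.823
grasp_force: 0.0
```

```bash
python3 - <<'E'
from meas import *
meas([JA])
p=camera("scene");save(p,"z1")
for q in("crate_mid","brush","grey_beaker_mid"):print(q,boxes_of(q,p)[0]["position"])
go([.5448,-.3474,.2])
E
```

```text
wood_jar_mid 93 [ 0.48695022 -0.27817567] 0.00023442272098837813
wood_jar_mid 436 [ 0.48625832 -0.27895493] 0.0006403720710414038
crate_mid [0.7613, 0.1147, 0.035]
brush [0.73, -0.1156, 0.0181]
grey_beaker_mid [0.5751, -0.283, 0.1022]
t 60.1 pos [ 0.4245 -0.3401  0.2536] yaw 44.74 w 0.829 gf 0.0 F [-0.1 -0.4 -0. ]
[0.5448, -0.3474, 0.2] [0.535 0.599 0.357]
```

View pics/z1.png

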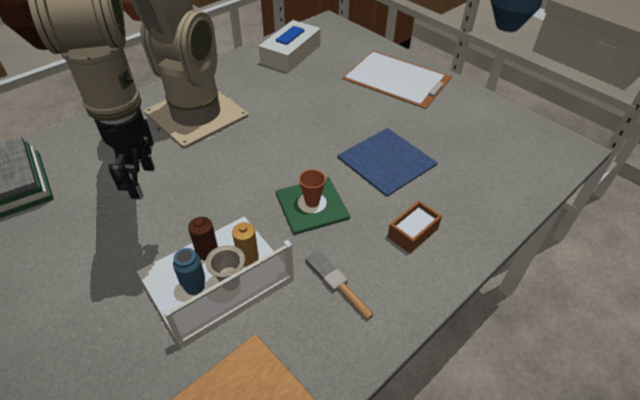

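The picture shows the vase (189,270), jar (202,237) and canister (245,243) upright and about 2 mm or less from their starting fits. The clay beaker stands upright on the disc (312,188), and the grey beaker, crate and brush are where they were. Handing in.

```bash
python3 -c "
from workcell import ticket
print(ticket.hand_in())"
```

```text
the job is handed in; nothing more can be done
None
```

The job is handed in at about 60 s of the 144 s: the clay beaker stands upright on the white disc; the vase, canister and jar are each back within about 2 mm of where they started, by my camera measurements; and the grey beaker, crate and brush stayed put.

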